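# Dispense one tube cap and park it

### The arm

A 6-joint arm with a two-finger parallel gripper is mounted at the origin on a cart in front of the work surface, level with it; the furniture and walls round the work are solid. World frame = base frame: x ahead of the robot, y to its left, z up, the work surface at z = 0. Lengths are in mm, angles in degrees, forces in N, time in s.
With the tool pointing down it reaches from about 350 to 1000 mm from the base axis. Payload 7.1 kg.
Tool frame: the origin (TCP) lies at the centre of the arm's flange, where the gripper is bolted on; the fingertips stand 173 mm ahead of it and the grasp point (between the pads) lies 155 mm ahead of it; z points along the fingers, y is the direction in which the jaws open and shut (so a half turn about z gives the same grasp; the last joint's range is limited). The gripper opens to 85 mm and grips with 20 to 120 N. Pads are 22 mm wide; open, the fingers measure 114 mm over their backs; the gripper's body (76 mm by 85 mm) begins 54 mm behind the grasp point. The pads swing forward as they close: fully open they stand 13 mm farther back than shut.
Start: joints at [75.229, 24.242, 93.386, -0, 62.372, -1.089], TCP at [147.805, 607.256, 404.719] pointing down, gripper open.
Joint ranges: [-172.04, 172.04], [-51.8, 120.97], [4.93, 147.93], [-75.15, 255.16], [6.16, 154.13], [-145.62, 145.62]. Speed limits (degrees/s): [136.94, 136.94, 172.46, 180, 180, 180].

### API

Orientations are given as a 3x3 rotation matrix whose columns are the frame's x, y, z axes.
In Python, from rig import arm gives the robot as it stands. Calls block until the motion is done:
- arm.move_to(position, orientation): joint-space move of the TCP to a pose.
- arm.move_l(position, ori=None, feed=150): straight line of the TCP; ori=None keeps the orientation; feed is the mean speed in mm/s.
- arm.move_j(angles): joint-space move.
- arm.open_gripper() and arm.grab(): open the fingers fully, or close them until they stop; the grip force is fixed at half the most.
- arm.wait(seconds).
- arm.solve_ik(position, orientation): joint angles nearest the present ones, or None.
- arm.get_state(): the state.
- arm.snapshot(name): name is "scene" or "top"; returns the picture (384x512x3 uint8, blue, green, red); there is no depth.
- arm.camera_info(name): a dict with "intrinsics" (3x3 intrinsics, pixels), "world_from_camera" (4x4, takes a point from camera to world coordinates). Camera axes: x right, y up, looking along -z (the intrinsics and any distortion apply to the point x, -y, -z); pixel columns grow to the right and rows downward; lengths in mm; the calibration is good to about 2 mm. A picture is of the moment at which its call begins. camera_info takes no time and is no camera call.
A pose or a line that the arm cannot do raises arm.IKError and nothing moves.
- arm.hand_in(): hands the job in, once; it reports no verdict.
Trained networks look in the newest picture that a camera, given by its name, has taken for a name from the list of things; names that differ only in an ending like _2 or _b are one class to them, and where a whole thing is asked for, a point or a joint stands for the part that bears it (a point fixed in the world has none). Each returns a list of dicts, best first, with "confidence" (0 to 1); they miss things now and then, are a little off and sometimes report something else, mostly with a low value. They report only what shows in the picture. A call takes as long as a camera call. They do not tell look-alikes from the thing itself.
- arm.masks_of(camera, query): "mask" (384x512 bool, what is visible of it) and "extent" ([left, top, right, bottom] in pixels, round what is visible of it).
The state is a dict: "time_s": time; "q": joint angles; "dq": joint speeds; "tau": joint torques, N m; "tool_pos": TCP position; "orientation": TCP orientation; "ft_force": force on the tool from outside, world axes, zero at the start; "wrist_torque": the same for the moment, N m; "gripper_width": finger opening in mm.
Only numpy, scipy, OpenCV 4.12 (cv2) and the standard library are available. Lean on these libraries where they do the work, as an engineer would, in place of code of your own. Each camera call takes 0.05 s, during which the arm holds its last target.

### The job

Take one cap from the cap dispenser: press its plunger all the way down once and let it come back up, so that a single cap comes out onto the tray. Then nudge that cap along the tray, without picking it up, until it rests against the end stop on the side where the tube rack stands. Leave the other caps in the dispenser and do not disturb the rack, the timer or the dropper bottle.

Things in the scene. Friction and masses are not known exactly. Their poses are not given: they have to be found in the camera images.
- dispenser: Cap dispenser, plain grey, fixed. Origin: on the worktop under the centre of its square magazine (48 x 48 mm, open top 76 mm high) of stacked caps. Own -x: the side where caps come out, roughly towards the robot; y along the tray; z up. Behind the magazine: housing x 24 to 84, y +-30, 60 mm high, with the plunger at x = 54, y = 0. Caps come out to about x = -46 to -55, y = 0.
- tray_mid (a point): Middle of the grey tray's floor in front of the magazine, 6 mm above the worktop, at (-49, 0) mm in the dispenser's frame. The tray is a straight channel along the dispenser's y, 49 mm wide inside, with low fences rising 6 mm above its floor and an end stop at each end.
- stop_pos (a point): Foot of the inner face of the tray's end stop at the dispenser's +y (left) end, on the tray floor's centre line, 100 mm from tray_mid. The stop rises 12 mm above the floor, is 5 mm thick. A cap against it has its centre 18 mm nearer the middle.
- stop_neg (a point): Foot of the inner face of the tray's end stop at the dispenser's -y (right) end, on the tray floor's centre line, 100 mm from tray_mid. The stop rises 12 mm above the floor, is 5 mm thick. A cap against it has its centre 18 mm nearer the middle.
- plunger_top (a point): Centre of the top face of the plunger: a black round knob, 32 mm in diameter, on an upright rod; top face 105 mm above the worktop when up. Moves straight down when pressed.
- plunger (a joint): Plunger depression in m: 0 up, 0.022 fully down. Spring loaded: about 3 N to start, 9 N fully down plus some damping (press slowly); it springs back up when released. Pressing it drives a blade that pushes the lowest cap out onto the tray; when the plunger comes up the blade withdraws and the next cap drops down.
- cap_a_center (a point): Centre (half-way up) of the lowest cap, the one that comes out first: plain white ribbed round cap, 36 mm in diameter, 18 mm high, 15 g, standing flat.
- cap_b_center (a point): Centre of the second cap in the magazine, same shape; it stays in the dispenser (drops 18 mm when the first is out).
- cap_c_center (a point): Centre of the third (top) cap in the magazine, same shape; it stays in the dispenser.
- tube_rack: Empty tube rack, an open frame with large round holes in its top, 50 x 85 x 55 mm, light and loose. Stands just past one end of the tray, either end. Origin: centre of its underside.
- bench_timer: Bench timer with a display, 37 x 68 x 49 mm, loose. Stands just past the other end of the tray. Origin: centre of its underside.
- dropper_bottle: Small dark dropper bottle, 31 mm in diameter, 72 mm high, loose, behind the tray beside the dispenser's housing. Origin: centre of its underside.
Things that resemble listed ones, but are neither listed nor needed, are in the scene too. Leave any green or turquoise look-alike of the part that bears cap_c_center alone.

How it is judged (in metres and radians):
On the way, in this order (a step that is already met when the one before it is completed fails the run):
1. the plunger is pressed fully down (value of joint plunger above 0.0195 m), for 0.05 s.
2. the plunger is back up and the lowest cap lies out on the tray (value of joint plunger below 0.003 m and x of cap_a_center in the frame of dispenser below -0.038 m and z of cap_a_center in the frame of dispenser below 0.02 m), for 0.1 s.
3. the cap is against the end stop on the rack's side (((y of cap_a_center in the frame of dispenser above 0.074 m and y of tube_rack in the frame of dispenser above 0 m) or (y of cap_a_center in the frame of dispenser below -0.074 m and y of tube_rack in the frame of dispenser below 0 m))), for 0.1 s.
At the end, for the whole second after the job is handed in: The first cap lies flat on the tray floor within 8 mm of the end stop on the tube rack's side, the plunger is back up (within 3 mm), and the two other caps are still in the magazine (within 8 mm of its axis) (((y of cap_a_center in the frame of dispenser between 0.074 and 0.09 m and y of tube_rack in the frame of dispenser above 0 m) or (y of cap_a_center in the frame of dispenser between -0.09 and -0.074 m and y of tube_rack in the frame of dispenser below 0 m)) and x of cap_a_center in the frame of dispenser between -0.062 and -0.035 m and z of cap_a_center in the frame of dispenser below 0.019 m and angle between cap_a_center's own z axis and vertical below 0.15 rad and value of joint plunger below 0.003 m and horizontal distance between each of cap_b_center, cap_c_center and dispenser below 0.008 m); the robot touches nothing.
It fails at once if the first cap is lifted (more than 10 mm off the tray) (z of cap_a_center in the frame of dispenser above 0.025 m).
It fails at once if a second cap is ejected or taken (horizontal distance between any of cap_b_center, cap_c_center and dispenser above 0.012 m or z of cap_b_center in the frame of dispenser above 0.05 m or z of cap_c_center in the frame of dispenser above 0.068 m).
It fails at once if the rack, the timer or the dropper bottle is moved more than 15 mm or tipped (distance of any of tube_rack, bench_timer, dropper_bottle from where it was at the start of the episode above 0.015 m or angle between any of tube_rack, bench_timer, dropper_bottle's own z axis and vertical above 0.3 rad).
It also fails if it takes over 48 s, if anything falls off the work surface, if the arm or the gripper's body presses on something with over 40 N, if the wrist force passes 120 N, or if a joint passes its speed limit or range.

## Working session

There is one attempt and no reset: what is moved stays moved. The work goes in short steps, each a Python script; the robot and the scene stay as the last script left them, time stands still between calls to the robot, and variables do not carry over. Pictures are saved under pics/ and viewed, and the job is handed in when it is done.

```bash
ls; mkdir -p pics
python3 - <<'E'
from rig import arm
import cv2
for n in("scene","top"):
    im=arm.snapshot(n); cv2.imwrite(f"pics/{n}0.png",im)
    print(n,arm.camera_info(n))
s=arm.get_state();print(s)
E
```

```text
pics
scene {'intrinsics': array([[481.56624315,   0.        , 251.70195489],
       [  0.        , 481.56624315, 187.67642277],
       [  0.        ,   0.        ,   1.        ]]), 'world_from_camera': array([[ 7.51387374e-01,  4.41473426e-01, -4.90426578e-01,
         7.85802540e+01],
       [-6.59731448e-01,  5.17356283e-01, -5.45065952e-01,
        -3.09465717e+02],
       [ 1.30931379e-02,  7.33105511e-01,  6.79988882e-01,
         6.68134794e+02],
       [ 0.00000000e+00,  0.00000000e+00,  0.00000000e+00,
         1.00000000e+00]])}
top {'intrinsics': array([[443.90019209,   0.        , 252.02638229],
       [  0.        , 443.90019209, 193.23909386],
       [  0.        ,   0.        ,   1.        ]]), 'world_from_camera': array([[ 1.49801534e-02,  9.88638950e-01, -1.49561428e-01,
         3.60312255e+02],
       [-9.99026940e-01,  2.10043931e-02,  3.87812848e-02,
         1.86340933e+02],
       [ 4.14821357e-02,  1.48834946e-01,  9.87991595e-01,
         1.04339421e+03],
       [ 0.00000000e+00,  0.00000000e+00,  0.00000000e+00,
         1.00000000e+00]])}
{'time_s': 0.1, 'q': array([ 7.52288185e+01,  2.42817880e+01,  9.34254994e+01,  2.29731043e-04,
        6.23701931e+01, -1.08783477e+00]), 'dq': array([-0.09961339, -0.0834683 , -0.1923367 ,  0.0087908 , -0.08169054,
       -0.01374908]), 'tau': array([ 6.50650636e-04, -5.58432627e+01, -2.82442009e+01,  4.03788022e-05,
        3.01244094e-03, -2.53027815e-05]), 'tool_pos': array([147.75394953, 607.04320638, 404.01499673]), 'orientation': array([[-9.71617471e-01,  2.36557325e-01, -3.48213305e-04],
       [ 2.36557580e-01,  9.71616593e-01, -1.30669077e-03],
       [ 2.92225507e-05, -1.35197608e-03, -9.99999086e-01]]), 'ft_force': array([ 0.03706592,  0.14352457, -0.9883872 ]), 'wrist_torque': array([ 0.03295063,  0.02609543, -0.04430088]), 'gripper_width': 85.3677705419427}
```

View pics/scene0.png

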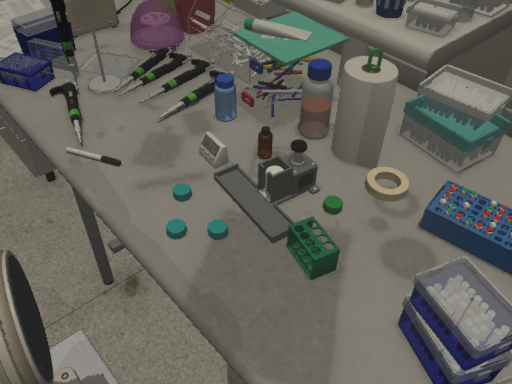

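View pics/top0.png

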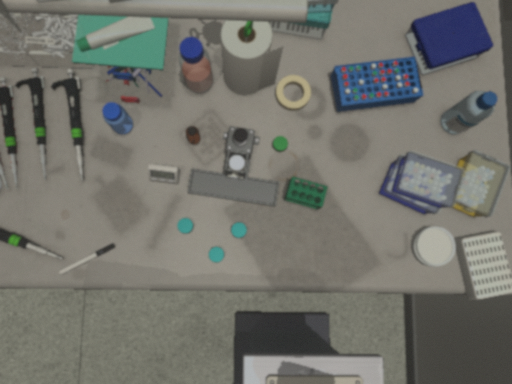

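The top picture shows the tray at about (233,188), with the green rack at (306,193) past its right (-y) end. The timer is at (164,174) on the left, the bottle at (193,134), the magazine with the white cap at (236,162) and the black plunger at (240,134). The turquoise discs (185,226), (239,230), (216,254) and the green one (280,144) are look-alikes. I'll enlarge both views to check.

Run:
```python
from rig import arm
import cv2,numpy as np
a=cv2.imread("pics/top0.png");b=cv2.imread("pics/scene0.png")
A=cv2.resize(a[115:220,140:340],None,fx=4,fy=4,interpolation=cv2.INTER_CUBIC)
B=cv2.resize(b[120:280,195:355],None,fx=3.7,fy=3.7,interpolation=cv2.INTER_CUBIC)
cv2.imwrite("pics/topc.png",A);cv2.imwrite("pics/scenec.png",B)
for c in("top","scene"):
  for q in("dispenser","plunger","cap_c_center","tube_rack","bench_timer","dropper_bottle"):
    for d in arm.masks_of(c,q)[:5]:
        ys,xs=np.where(d["mask"]); print(c,q,round(d["confidence"],2),np.round(d["extent"],1),xs.mean().round(1),ys.mean().round(1))
```

```text
top dispenser 0.81 [188.  129.  279.9 207.8] 235.7 173.9
top plunger 0.63 [234.2 130.3 249.4 142.3] 240.9 134.8
top cap_c_center 0.64 [177.  216.2 193.7 237.6] 185.6 225.5
top cap_c_center 0.61 [232.3 218.3 243.8 238.4] 239.0 229.3
top cap_c_center 0.54 [272.  132.1 286.5 152.1] 280.1 143.8
top cap_c_center 0.47 [229.7 158.  244.7 169.2] 237.0 162.6
top cap_c_center 0.44 [206.7 248.7 223.4 260.4] 216.3 254.2
top tube_rack 0.69 [287.9 178.7 328.7 210.3] 305.6 193.3
top bench_timer 0.69 [148.8 161.1 181.7 181.6] 163.8 173.7
top dropper_bottle 0.55 [187.1 126.4 201.4 146.5] 193.2 135.1
top dropper_bottle 0.39 [286.3 173.7 328.1 208.4] 305.5 192.9
scene dispenser 0.74 [215.1 140.1 317.1 244. ] 270.5 188.7
scene plunger 0.55 [291.9 136.5 303.7 163.6] 297.9 149.2
scene cap_c_center 0.79 [165.5 222.  184.5 240.3] 175.9 228.4
scene cap_c_center 0.67 [208.8 218.3 229.1 238.4] 217.1 228.3
scene cap_c_center 0.65 [322.7 196.6 343.6 214. ] 332.7 204.7
scene cap_c_center 0.64 [169.2 182.6 193.5 204.7] 181.8 191.5
scene cap_c_center 0.6 [264.1 166.4 282.5 182.1] 273.1 169.5
scene tube_rack 0.61 [284.9 214.7 337.5 279. ] 311.2 248.3
scene bench_timer 0.63 [199.4 132.  226.6 166.7] 213.2 150.2
scene dropper_bottle 0.89 [261.5 125.4 271.6 160. ] 264.6 142.7
```

View pics/topc.png

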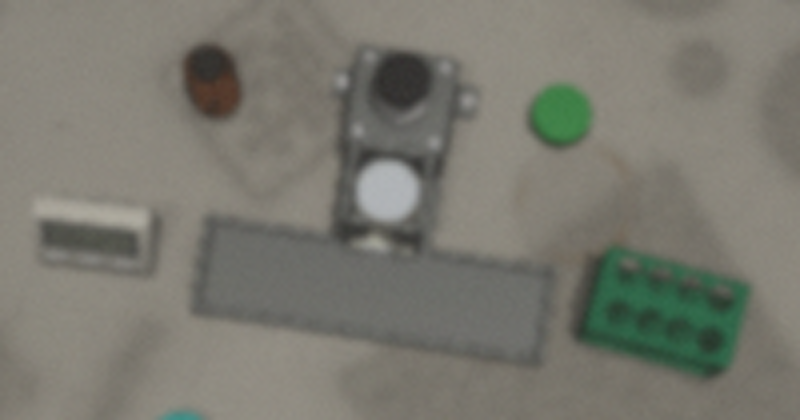

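View pics/scenec.png

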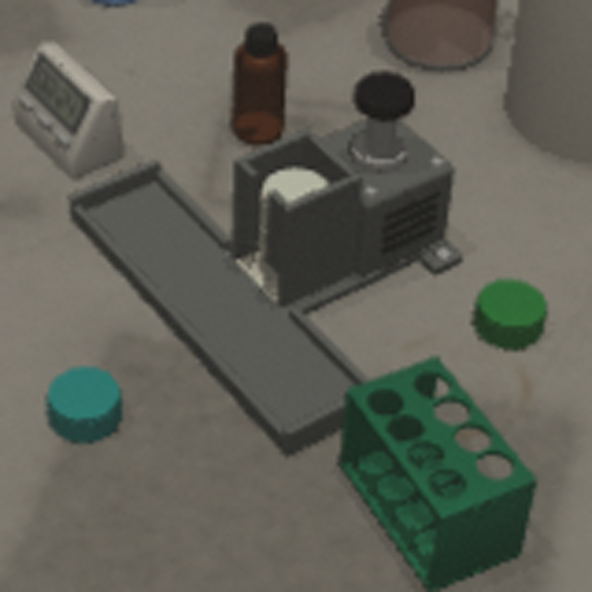

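```bash
cat > h.py <<'E'
import numpy as np
from rig import arm
def proj(c,P):
    i=arm.camera_info(c);T=np.linalg.inv(i["world_from_camera"]);p=T[:3,:3]@np.asarray(P,float)+T[:3,3]
    u=i["intrinsics"]@np.array([p[0],-p[1],-p[2]]);return u[:2]/u[2]
def ray(c,u,z):
    i=arm.camera_info(c);W=i["world_from_camera"];d=np.linalg.inv(i["intrinsics"])@np.array([u[0],u[1],1])
    d=W[:3,:3]@np.array([d[0],-d[1],-d[2]]);return W[:3,3]+d*(z-W[2,3])/d[2]
def d2w(pose,p):
    x,y,a=pose;c,s=np.cos(a),np.sin(a);return np.array([x+c*p[0]-s*p[1],y+s*p[0]+c*p[1],p[2]])
E
cat > fit.py <<'E'
from h import *
from scipy.optimize import least_squares
def f4(u,v):return np.array([(u+.5)/4-.5+140,(v+.5)/4-.5+115])
def fs(u,v):return np.array([(u+.5)/3.7-.5+195,(v+.5)/3.7-.5+120])
def obs(t):
    o=24.5+t
    return [("top",f4(208,217),(-49+o,105,18)),("top",f4(553,265),(-49+o,-105,18)),("top",f4(543,363),(-49-o,-105,18)),("top",f4(193,313),(-49-o,105,18)),
    ("top",f4(402,80),(54,0,105)),("top",f4(388,190),(0,0,60)),
    ("scene",fs(385,95),(54,0,105)),("scene",fs(70,204),(-49-o,105,18)),("scene",fs(156,164),(-49+o,105,18)),("scene",fs(289,437),(-49-o,-105,18))]
def res(p):return np.concatenate([proj(c,d2w(p[:3],P))-u for c,u,P in obs(p[3])])
g=ray("top",(237,165),40)
r=least_squares(res,[g[0],g[1],-0.1,3],loss="soft_l1")
print(r.x,np.degrees(r.x[2]));print(res(r.x).reshape(-1,2).round(1))
np.save("pose.npy",r.x[:3])
for n,u,z in(("rack",(305.6,193.3),30),("timer",(163.8,173.7),30),("bottle",(193.2,135.1),36),("green",(280,144),9)):
    w=ray("top",u,z);x,y,a=r.x[:3];c,s=np.cos(a),np.sin(a);d=w[:2]-[x,y];print(n,w.round(),"disp frame",(c*d[0]+s*d[1]).round(),(-s*d[0]+c*d[1]).round())
E
python3 fit.py
```

```text
[ 5.78733366e+02  1.82448360e+02 -1.22596208e-01  4.38539757e+00] -7.024245285665832
[[-0.2 -0.6]
 [ 2.1  0.2]
 [ 1.4 -0.2]
 [-0.4 -0.5]
 [ 0.7 -0.5]
 [ 0.5  0.4]
 [-0.6 -1. ]
 [-1.3 -1.3]
 [-0.8 -0.5]
 [-0.   0.4]]
rack [516.  22.  30.] disp frame -42.0 -167.0
timer [555. 351.  30.] disp frame -44.0 164.0
bottle [647. 286.  36.] disp frame 55.0 111.0
green [638.  80.   9.] disp frame 71.0 -94.0
```

```bash
cat >> h.py <<'E'
pose=np.load("pose.npy") if __import__("os").path.exists("pose.npy") else None
def R():
    a=pose[2];z=np.array([0,0,-1.]);y=np.array([-np.sin(a),np.cos(a),0]);return np.column_stack([np.cross(y,z),y,z])
def P(x,y,ztip): # dispenser xy, fingertip height -> TCP
    return d2w(pose,(x,y,ztip+173))
def st():
    s=arm.get_state();x,y,a=pose;d=s["tool_pos"][:2]-[x,y];c,sn=np.cos(a),np.sin(a)
    print(round(s["time_s"],2),"disp",(c*d[0]+sn*d[1]).round(1),(-sn*d[0]+c*d[1]).round(1),"tipz",(s["tool_pos"][2]-173).round(1),"F",s["ft_force"].round(1),"w",round(s["gripper_width"],1));return s
E
python3 - <<'E'
from h import *;import cv2
arm.grab();st()
arm.move_to(P(54,0,150),R());st()
arm.move_l(P(54,0,112),feed=100);st()
for c in("scene","top"):
    im=arm.snapshot(c);cv2.imwrite(f"pics/{c}1.png",im)
a=cv2.imread("pics/top1.png");b=cv2.imread("pics/scene1.png")
cv2.imwrite("pics/c1.png",np.hstack([cv2.resize(a[100:220,180:300],(400,400)),cv2.resize(b[90:210,235:355],(400,400))]))
E
```

```text
1.47 disp -479.6 368.9 tipz 231.7 F [ 0.5 -0.7 -0.1] w -0.1
3.8 disp 53.6 0.9 tipz 150.2 F [ 0.9 -0.9 -0.1] w -0.1
4.33 disp 53.9 0.1 tipz 111.5 F [ 0.4  0.4 -0.1] w 0.0
```

View pics/c1.png

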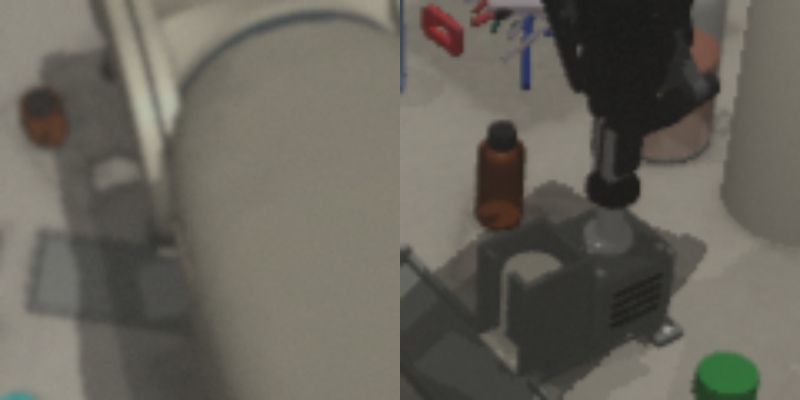

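The scene crop shows the closed fingertips centred just above the black knob (crop (613,180), about (298,144) in full pixels). Next is a slow press while watching the force.

Run:
```python
from h import *
z=112;
arm.move_l(P(54,0,106),feed=40);st()
z=104
while z>76:
    arm.move_l(P(54,0,z),feed=15);s=st()
    if abs(s["ft_force"][2])>16: break
    z-=2 if z>86 else 0.7
arm.wait(.15);st()
```

```text
4.73 disp 53.9 -0.1 tipz 105.9 F [0.2 0.4 0.3] w -0.0
5.02 disp 54.1 0.0 tipz 104.3 F [-0.1 -0.1  2.6] w 0.1
5.3 disp 54.1 0.0 tipz 102.1 F [ 0.5 -0.2  3.6] w -0.0
5.58 disp 54.1 0.0 tipz 100.1 F [0.8 0.3 3.3] w -0.0
5.87 disp 54.1 0.0 tipz 98.1 F [-0.2 -0.2  4.9] w -0.0
6.15 disp 54.1 0.0 tipz 96.1 F [0.  0.5 5.3] w -0.4
6.43 disp 54.1 0.0 tipz 94.2 F [ 0.1 -0.1  5.7] w -0.1
6.72 disp 54.1 0.0 tipz 92.2 F [-0.6 -0.1  6.5] w -0.2
7.0 disp 54.1 0.0 tipz 90.3 F [ 0.2 -0.8  6.1] w -0.2
7.28 disp 54.1 0.0 tipz 88.4 F [-1.3 -0.6  6.9] w 0.0
7.57 disp 54.1 0.0 tipz 86.4 F [-1.  -0.4  7.6] w -0.1
7.82 disp 54.1 0.0 tipz 85.8 F [-1.5 -0.4  7.6] w -0.4
8.07 disp 54.1 0.0 tipz 85.1 F [-1.9 -0.3  7.6] w -0.0
8.32 disp 54.1 0.0 tipz 84.4 F [-1.1 -1.   7.8] w -0.2
8.57 disp 54.1 0.0 tipz 83.8 F [-0.6 -0.8  7.6] w 0.1
8.82 disp 54.1 0.0 tipz 83.4 F [-2.4 -0.6 10.3] w 0.2
9.07 disp 54.2 0.1 tipz 83.4 F [-3.5 -0.6 15.6] w 0.4
9.32 disp 54.2 0.1 tipz 83.3 F [-5.7 -1.7 20.1] w -0.0
9.47 disp 54.2 0.1 tipz 83.3 F [-5.4 -1.6 21.1] w 0.3
```

It hit the hard stop at a tip height of 83.3, which is about 21.7 mm of travel. I'll release it, move clear and look.

Run:
```python
from h import *;import cv2
arm.move_l(P(54,0,83),feed=20)
arm.move_l(P(54,0,106),feed=40);st()
arm.move_l(P(54,0,135),feed=150)
arm.move_l(P(-49,110,135),feed=250);st()
for c in("scene","top"):
    im=arm.snapshot(c);cv2.imwrite(f"pics/{c}2.png",im)
    for q in("cap_c_center","plunger"):
      for d in arm.masks_of(c,q)[:6]:
        ys,xs=np.where(d["mask"]);print(c,q,round(d["confidence"],2),xs.mean().round(1),ys.mean().round(1))
a=cv2.imread("pics/top2.png");b=cv2.imread("pics/scene2.png")
cv2.imwrite("pics/c2.png",np.hstack([cv2.resize(a[110:230,180:300],(400,400)),cv2.resize(b[120:260,200:340],(400,400))]))
```

```text
10.44 disp 53.6 -0.1 tipz 105.5 F [-0.  -0.2  3.2] w -0.2
11.53 disp -48.7 109.7 tipz 134.6 F [-0.3 -0.5 -0.4] w 0.0
scene cap_c_center 0.74 181.7 192.1
scene cap_c_center 0.72 332.1 204.1
scene cap_c_center 0.68 217.4 228.8
scene plunger 0.79 298.4 148.1
top cap_c_center 0.66 280.1 143.6
top cap_c_center 0.43 238.0 163.6
top plunger 0.49 240.7 134.9
```

View pics/c2.png

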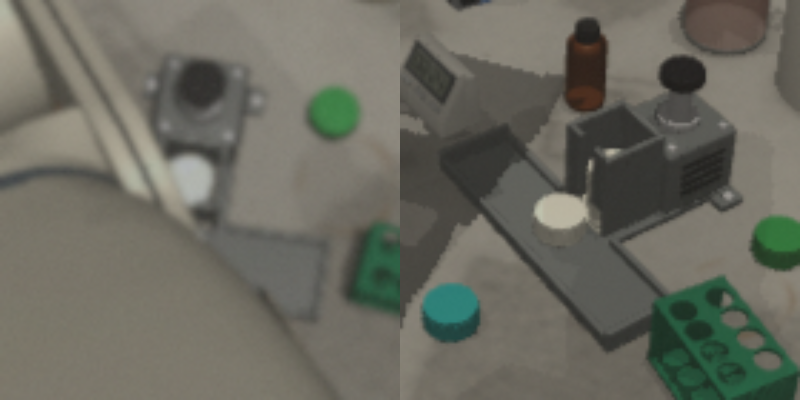

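The white cap is out on the tray at about (256,194) in the scene view, the plunger is up, and the next caps have dropped in the magazine. Next I'll locate the cap and lower the fingers on its left side.

Run:
```python
from h import *
w=ray("scene",(255.7,192.7),24);x,y,a=pose;c,s=np.cos(a),np.sin(a);d=w[:2]-[x,y];print("cap disp",(c*d[0]+s*d[1]).round(1),(-s*d[0]+c*d[1]).round(1))
arm.move_l(P(-49,52,135),feed=200)
arm.move_l(P(-49,52,40),feed=150);st()
arm.move_l(P(-49,52,15),feed=60);st()
import cv2
b=arm.snapshot("scene");cv2.imwrite("pics/c3.png",cv2.resize(b[100:260,190:350],(560,560)))
```

```text
cap disp -39.9 3.7
13.06 disp -48.7 52.5 tipz 40.5 F [ 0.2 -0.1  0.5] w -0.1
13.62 disp -49.1 51.9 tipz 14.6 F [-0.1  0.1 -0.3] w -0.1
```

View pics/c3.png

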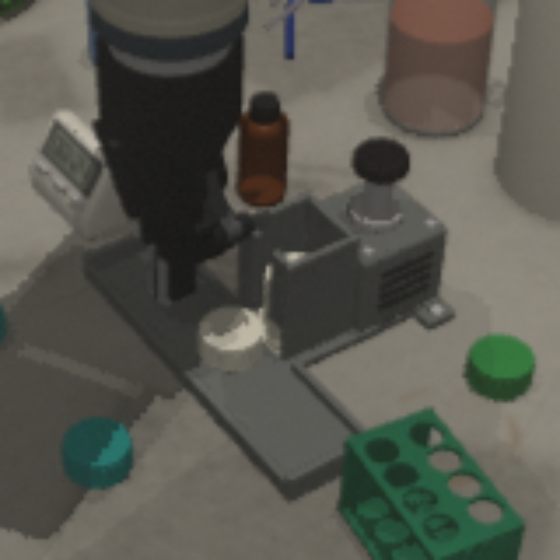

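Run:
```python
from h import *
import cv2
arm.move_l(P(-46,50,13),feed=40)
y=50
while y>-36:
    y-=6
    arm.move_l(P(-46,y,13),feed=30);s=st()
    if np.linalg.norm(s["ft_force"][:2])>8: break
b=arm.snapshot("scene");cv2.imwrite("pics/c4.png",cv2.resize(b[100:260,190:350],(560,560)))
```

```text
14.28 disp -46.0 43.7 tipz 13.1 F [ 0.9 -0.1 -0.6] w 0.0
14.62 disp -46.0 37.8 tipz 13.0 F [ 0.3 -0.6  0.8] w -0.3
14.97 disp -46.0 31.8 tipz 13.0 F [-0.4 -0.3 -0.1] w -0.0
15.32 disp -46.0 25.8 tipz 13.0 F [ 0.2 -0.3 -1. ] w -0.0
15.68 disp -46.0 19.8 tipz 13.0 F [0.4 0.6 0.2] w 0.3
16.02 disp -46.0 13.8 tipz 13.0 F [-0.2  0.8 -0.4] w 0.2
16.38 disp -46.0 7.8 tipz 13.0 F [ 0.2 -0.4  0.8] w -0.0
16.73 disp -46.0 1.8 tipz 13.0 F [-0.1 -0.9  0.1] w -0.1
17.07 disp -46.0 -4.2 tipz 13.0 F [-0.8  0.1 -0. ] w -0.0
17.43 disp -46.0 -10.2 tipz 13.0 F [ 0.1 -0.2 -0.5] w -0.1
17.77 disp -46.0 -16.2 tipz 13.0 F [-0.1 -0.  -0.2] w 0.0
18.12 disp -46.0 -22.2 tipz 13.0 F [0.1 0.1 0.2] w 0.1
18.48 disp -46.0 -28.2 tipz 13.0 F [ 0.7 -0.2 -0.3] w 0.2
18.82 disp -46.0 -34.2 tipz 13.0 F [ 0.   0.3 -0.2] w 0.0
19.18 disp -46.0 -40.2 tipz 13.0 F [-0.1 -0.2 -0.4] w 0.1
```

View pics/c4.png

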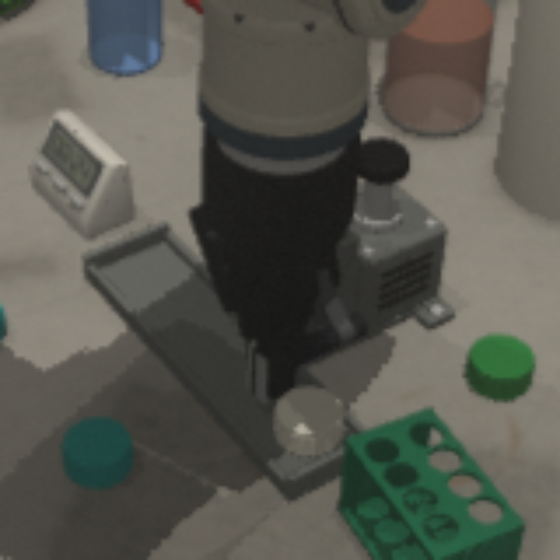

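The cap is sliding flat in the tray, now at crop (310,420), near the end stop. I'll go on in small steps until I feel contact.

Run:
```python
from h import *
import cv2
y=-40
while y>-60:
    y-=1.5
    arm.move_l(P(-46,y,13),feed=15);s=st()
    if np.linalg.norm(s["ft_force"][:2])>3: break
arm.move_l(P(-46,y+12,13),feed=40);arm.move_l(P(-46,y+12,60),feed=120)
arm.move_l(P(-49,y+60,150),feed=250);arm.move_l(P(-60,110,200),feed=250);st()
b=arm.snapshot("scene");cv2.imwrite("pics/scene5.png",b);a=arm.snapshot("top");cv2.imwrite("pics/top5.png",a)
cv2.imwrite("pics/c5.png",np.hstack([cv2.resize(b[120:280,190:350],(400,400)),cv2.resize(a[100:220,210:330],(400,400))]))
```

```text
19.48 disp -46.0 -41.5 tipz 13.0 F [-0.4 -0.1  0.7] w 0.1
19.73 disp -46.0 -43.1 tipz 13.0 F [-0.6  0.   0.4] w -0.1
19.98 disp -46.0 -44.6 tipz 13.0 F [-0.1  0.6  0.3] w 0.0
20.23 disp -46.0 -46.1 tipz 13.0 F [-0.8  0.6  1. ] w 0.1
20.48 disp -46.0 -47.6 tipz 13.0 F [ 0.2  0.5 -0.7] w 0.1
20.73 disp -45.9 -48.9 tipz 13.1 F [ 0.4  1.6 -0.2] w -0.1
20.98 disp -45.5 -49.9 tipz 13.4 F [-0.1  6.5  1.8] w 0.5
23.12 disp -60.5 109.0 tipz 198.2 F [-0.6 -0.2  0.3] w 0.0
```

View pics/c5.png

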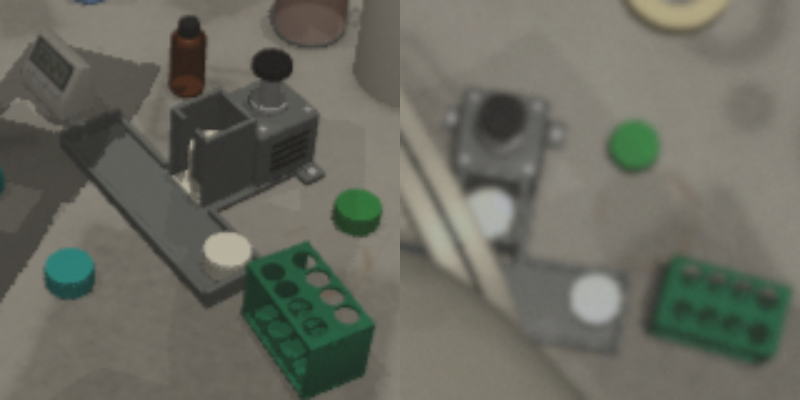

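Run:
```python
from h import *
for c,u in(("top",(268.7,189.3)),("scene",(190+228*.4,120+245*.4))):
    w=ray(c,u,24);x,y,a=pose;k,s=np.cos(a),np.sin(a);d=w[:2]-[x,y];print(c,(k*d[0]+s*d[1]).round(1),(-s*d[0]+k*d[1]).round(1))
arm.wait(.3);arm.hand_in()
```

```text
top -44.4 -80.9
scene -39.2 -78.1
the job is handed in; nothing more can be done
```

The job is done and handed in at about 24 s of the 48 s allowed. No verdict was reported.

- **Press:** I pressed the plunger once with closed fingertips to its hard stop, about 21.7 mm down, with a peak vertical force of about 21 N. It came back up, and one white cap came out onto the tray.
- **Nudge:** I pushed that cap along the tray floor to the end stop on the rack's side, the dispenser's -y end. Contact showed at about 6.5 N, with the fingers at y = -49.9 mm where I had predicted -49.5 mm.
- **Last pictures:** The cap lies flat by the stop and the plunger is up. A white cap shows in the magazine in the top view. The rack, bottle and timer look unmoved by eye. The arm was clear of everything.
- **Disagreement:** The two cameras gave slightly different cap positions, (-44, -81) mm from the top view and (-39, -78) mm from the scene view. Both are inside the required range, and the felt contact agrees with about -82 mm in y.

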